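# Find the charging dock whose lid stays up and load the battery pack in it

### The arm

A 6-joint arm with a two-finger parallel gripper is mounted at the origin on the work surface. World frame = base frame: x ahead of the robot, y to its left, z up, the work surface at z = 0. Lengths are in m, angles in rad, forces in N, time in s.
With the tool pointing down it reaches from about 0.275 to 0.975 m from the base axis. Payload 8.4 kg.
Tool frame: the origin (TCP) lies at the very end of the fingers, on their centre line; the grasp point (between the pads) lies 19 mm behind it (bot.grasp_offset is the distance from the TCP to the grasp point, in m); z points along the fingers, x is the direction in which the jaws open and shut, and the axes are right-handed (so a half turn about z gives the same grasp; the last joint's range is limited). The gripper opens to 92 mm and grips with 3 to 60 N. Pads are 20 mm wide; open, the fingers measure 128 mm over their backs; the gripper's body (75 mm by 189 mm) begins 69 mm behind the grasp point.
Start: joints at [1.242, 0.353, 1.633, -0, 1.155, -0.002], TCP at [0.201, 0.592, 0.215] pointing down, gripper open.
Joint ranges: [-2.63, 2.63], [-0.92, 2.1], [0.06, 2.66], [-1.3, 4.44], [0, 2.69], [-3.02, 3.02]. Speed limits (rad/s): [2.22, 2.22, 2.79, 3.14, 3.14, 3.14].

### API

Orientations are given as a unit quaternion [w, x, y, z].
In Python, from station import bot, optics, workorder gives the robot as it stands.
- The arm moves only by the shell command python3 -m creep 'ROWS' [OPENING] [FORCE]. ROWS is JSON, a list of rows, each an object with "delta_pos": the shift along the world's x, y, z in m, a list of three; "rotation": the turn, a rotation vector about the world's x, y, z in degrees, a list of three. In form: [{"delta_pos": [tx, ty, tz], "rotation": [rx, ry, rz]}, ...]. A call has 1 to 8 rows; each row is the pose to reach, as a shift and turn from the pose measured when the call began; what a row does not reach only later rows make up. A row lasts 1/10 s, in which the tool goes at most 50 mm and 8.59 degrees, less where a joint would pass 70% of its speed; a pose out of reach is approached as far as the arm can. A call with a gripper value outside its range is refused whole. OPENING is the opening, from -1 (shut) to 1 (fully open), set as the call begins (- or left out, the last holds). The fingers move at their own pace and stop on an object; FORCE is the grip in N (left out, the last holds). Time passes only in rows, so rows that repeat a pose let the fingers close. It gives the time, the measured TCP pose, the force and the opening at its end, in the units of the state.
- bot.get_state(): the state, without advancing time (a new reading comes with each control period).
- optics.read_camera(name): name is "scene" or "side" or "wrist"; returns (picture, depth): 420x560x3 uint8, blue, green, red; 420x560 float32, m along the optical axis (not along the pixel's ray), 0 where there is no reading.
- optics.calibration(name): a dict with "vertical_fov" (degrees; the focal length in pixels is half the picture's height over the tangent of half this angle, whatever the lens; pixels are square), "cx", "cy" (the principal point, pixels), "k1" (the pictures are not rectified: a ray, as slopes to the right and down, at radius r is drawn at 1 + k1 r^2 times it, then the intrinsics apply), "extrinsics" (4x4, takes a point from world to camera coordinates); the wrist camera has in their place "hand_eye" (4x4, takes a point from camera to tool coordinates, whose origin is the TCP and whose axes are the tool frame's). Camera axes: x right, y down, z forward; pixel columns grow to the right and rows downward; lengths in m; the calibration is good to about 2 mm. A picture is of the moment at which its call begins: read the wrist's pose just before it. calibration takes no time and is no camera call.
- workorder.job_done(): hands the job in, once; it reports no verdict.
The state is a dict: "clock": time; "joints": joint angles; "dq": joint speeds; "joint_efforts": joint torques, N m; "ee_pos": TCP position; "tcp_rot": TCP orientation; "contact_force": force on the tool from outside, world axes, zero at the start; "wrist_torque": the same for the moment, N m; "finger_gap": opening from 0.0 (shut) to 1.0 (fully open).
Only numpy, scipy, OpenCV 4.12 (cv2) and the standard library are available. Lean on these libraries where they do the work, as an engineer would, in place of code of your own. Each camera call takes 0.05 s, during which the arm holds its last target. There are 200 camera calls.

### The job

One of the two charging docks has a worn hinge: lift a lid by its bar to well past halfway (about 60 degrees), let go and see whether it stays up by itself for a moment. Under the lid that stays up, set the battery pack gently in the cradle, without pushing it down, and let go of it; then shut that lid so that it drives the pack fully home onto the contacts. Leave the other dock empty and shut, and do not disturb the other things on the bench.

Things in the scene. Friction and masses are not known exactly. Their poses are not given: they have to be found in the camera images.
- dock_a: grey open-topped charging dock with a blue lid, 190 (its x) by 136 (its y) by 62 mm high (front wall only 46), walls 6 mm, fixed to the bench; origin at the centre of its underside, z up, x from its front (handle side) to its hinge side. Looks just like the other: one hinge is stiff and holds its lid at any angle, the other is worn and its lid falls shut when let go. Only trying tells which
- hinge_a (a point): middle of the lid's hinge axis on dock_a, which runs along the dock's y: at x +95, z 62.5 mm of the dock. A lid point at -u (dock x) and h (z) from the hinge when shut is, at lid angle a, at x = -u cos a + h sin a, z = u sin a + h cos a from it
- lid_a (a joint): blue lid of dock_a, rad: 0 shut, grows as it opens, stop at 1.2 (70 degrees). 190 x 136 x 8 mm, 0.3 to 0.5 kg. Lifting at the bar takes about 5 N with the stiff hinge, 2 to 3 N with the worn one. A 4 mm rubber pad under it pushes on the pack's top as it shuts
- bar_a (a point): middle of the round aluminium handle bar on the lid of dock_a: 12 mm thick, 90 mm long, parallel to the hinge, its centre 35 mm above the lid's top. Lid shut: 169 mm to the front of the hinge axis, 43 mm above it, 105.5 mm above the bench
- cradle_a (a point): cradle of dock_a; this point is the centre of the copper contact plate's top when up: 22 mm above the bench (10 when home), 20.5 mm in front of the dock's origin, its axes the dock's. The pack lies lengthwise along x between two yellow rails 100 mm long, 56 mm apart, and between front wall and a yellow back stop 137 mm apart; rails and stop end 34 mm above the bench; rail to side wall 28 mm
- sled_a (a joint): contact plate of dock_a, m: 0 up (as found), grows downwards, 0.012 with the lid shut on a pack. Moves only when pushed with over 12 N and stays there; the pack's weight does not move it. With a pack set on it and not pushed, the lid stops on the pack at about 0.1 rad; about 10 N down on the bar then drive it home
- dock_b: grey open-topped charging dock with a blue lid, 190 (its x) by 136 (its y) by 62 mm high (front wall only 46), walls 6 mm, fixed to the bench; origin at the centre of its underside, z up, x from its front (handle side) to its hinge side. Looks just like the other: one hinge is stiff and holds its lid at any angle, the other is worn and its lid falls shut when let go. Only trying tells which
- hinge_b (a point): middle of the lid's hinge axis on dock_b, which runs along the dock's y: at x +95, z 62.5 mm of the dock. A lid point at -u (dock x) and h (z) from the hinge when shut is, at lid angle a, at x = -u cos a + h sin a, z = u sin a + h cos a from it
- lid_b (a joint): blue lid of dock_b, rad: 0 shut, grows as it opens, stop at 1.2 (70 degrees). 190 x 136 x 8 mm, 0.3 to 0.5 kg. Lifting at the bar takes about 5 N with the stiff hinge, 2 to 3 N with the worn one. A 4 mm rubber pad under it pushes on the pack's top as it shuts
- bar_b (a point): middle of the round aluminium handle bar on the lid of dock_b: 12 mm thick, 90 mm long, parallel to the hinge, its centre 35 mm above the lid's top. Lid shut: 169 mm to the front of the hinge axis, 43 mm above it, 105.5 mm above the bench
- cradle_b (a point): cradle of dock_b; this point is the centre of the copper contact plate's top when up: 22 mm above the bench (10 when home), 20.5 mm in front of the dock's origin, its axes the dock's. The pack lies lengthwise along x between two yellow rails 100 mm long, 56 mm apart, and between front wall and a yellow back stop 137 mm apart; rails and stop end 34 mm above the bench; rail to side wall 28 mm
- sled_b (a joint): contact plate of dock_b, m: 0 up (as found), grows downwards, 0.012 with the lid shut on a pack. Moves only when pushed with over 12 N and stays there; the pack's weight does not move it. With a pack set on it and not pushed, the lid stops on the pack at about 0.1 rad; about 10 N down on the bar then drive it home
- pack: black battery pack with an orange top label, a block 130 (its x) by 50 (its y) by 48 mm high, 0.35 to 0.7 kg, lying flat on the bench; origin at the centre of its underside. Either end may go to the front
- tape: yellow roll of tape lying flat, 90 mm across, 24 mm high; a bystander, leave it where it is
- grease: white jar with red lid, 64 mm across, 55 mm high; a bystander, leave it where it is
- driver: red-handled screwdriver lying on the bench; a bystander, leave it where it is
- spanner: steel spanner lying on the bench; a bystander, leave it where it is
- cup: clear cup, 72 mm across, 85 mm high; a bystander, leave it where it is
- oil: green bottle, 60 mm across, 160 mm high; a bystander, leave it where it is
- mallet: hammer lying on the bench; a bystander, leave it where it is

How it is judged:
By the outcome, as a careful person would: the job done as asked, in the order asked, and still so for the second after the job is handed in, with the robot touching nothing.
It also fails if it takes over 72 s, if anything falls off the work surface, if the arm or the gripper's body presses on something with over 40 N, if the wrist force passes 120 N, or if a joint passes its speed limit or range.

## Working session

There is one attempt and no reset: what is moved stays moved. The work goes in short steps, Python scripts to look and compute and a shell command to move; the robot and the scene stay as the last step left them, time stands still between calls to the robot, and variables do not carry over. Pictures are saved under pics/ and viewed, about 8 in all and at most 12, crops included, and the job is handed in when it is done.

```bash
ls; mkdir -p pics; cat > h.py <<'E'
import numpy as np, cv2
from station import bot, optics, workorder
from scipy.spatial.transform import Rotation as R
def T_tool():
    s=bot.get_state(); q=s['tcp_rot']; T=np.eye(4)
    T[:3,:3]=R.from_quat([q[1],q[2],q[3],q[0]]).as_matrix(); T[:3,3]=s['ee_pos']; return T
def grab(name):
    T=T_tool(); im,d=optics.read_camera(name); c=optics.calibration(name)
    M=T@np.array(c['hand_eye']) if name=='wrist' else np.linalg.inv(np.array(c['extrinsics']))
    return im,d,(c,M)
def slopes(cal,uv):
    c,_=cal; f=210/np.tan(np.radians(c['vertical_fov'])/2)
    K=np.array([[f,0,c['cx']],[0,f,c['cy']],[0,0,1.]])
    uv=np.atleast_2d(np.array(uv,float)); p=(uv-[c['cx'],c['cy']])/f; q=p.copy()
    for _ in range(20): q=p/(1+c['k1']*(q**2).sum(1,keepdims=True))
    return q
def onplane(cal,uv,z):
    q=slopes(cal,uv); M=cal[1]; d=np.c_[q,np.ones(len(q))]@M[:3,:3].T; o=M[:3,3]
    return o+d*((z-o[2])/d[:,2])[:,None]
def cloud(cal,d):
    v,u=np.mgrid[:420,:560]; q=slopes(cal,np.c_[u.ravel(),v.ravel()])
    P=np.c_[q,np.ones(len(q))]*d.reshape(-1,1)
    return (P@cal[1][:3,:3].T+cal[1][:3,3]).reshape(420,560,3)
E
python3 - <<'E'
from h import *
print(bot.get_state())
for n in('scene','side'):
    im,d,c=grab(n); cv2.imwrite(f'pics/{n}0.png',im); np.save(f'pics/{n}0.npy',d); print(n,c)
E
```

```text
pics
{'clock': 0.0, 'joints': array([ 1.24160403e+00,  3.53637011e-01,  1.63415009e+00, -1.30930484e-06,
        1.15520327e+00, -2.42685571e-03]), 'dq': array([ 0.00133169, -0.00099862, -0.00072012,  0.00060533, -0.00011738,
        0.0013271 ]), 'joint_efforts': array([ 8.58086150e-04, -5.93831027e+01, -3.34217298e+01,  6.97363028e-02,
        2.34043499e-02, -1.65113302e-04]), 'ee_pos': array([0.20046492, 0.59144083, 0.21386383]), 'tcp_rot': array([ 4.06314244e-04,  8.12705409e-01,  5.82674378e-01, -5.68604466e-04]), 'contact_force': array([0.74199579, 0.02802549, 0.32583279]), 'wrist_torque': array([-0.01008596, -0.00843592, -0.0065404 ]), 'finger_gap': 0.9996033202494742}
scene ({'vertical_fov': 46.16862659622032, 'cx': 283.76355219080136, 'cy': 209.67708413863528, 'k1': -0.11538163090806537, 'extrinsics': array([[ 0.82173608,  0.56985524,  0.00384892, -0.43162627],
       [ 0.49108887, -0.70469554, -0.51208976, -0.21863877],
       [-0.28910472,  0.42269279, -0.85892332,  1.4651597 ],
       [ 0.        ,  0.        ,  0.        ,  1.        ]])}, array([[ 0.82173608,  0.49108887, -0.28910472,  0.88563853],
       [ 0.56985524, -0.70469554,  0.42269279, -0.52742171],
       [ 0.00384892, -0.51208976, -0.85892332,  1.14815845],
       [ 0.        ,  0.        ,  0.        ,  1.        ]]))
side ({'vertical_fov': 53.78972854779124, 'cx': 278.6137398097787, 'cy': 209.05736897271336, 'k1': -0.03952622316194211, 'extrinsics': array([[ 0.89707317, -0.44180376,  0.00831611, -0.48219177],
       [-0.20942091, -0.44164608, -0.87240565,  0.1841969 ],
       [ 0.38910487,  0.78087014, -0.4887118 ,  0.96517411],
       [ 0.        ,  0.        ,  0.        ,  1.        ]])}, array([[ 0.89707317, -0.20942091,  0.38910487,  0.09558203],
       [-0.44180376, -0.44164608,  0.78087014, -0.88535993],
       [ 0.00831611, -0.87240565, -0.4887118 ,  0.63639635],
       [ 0.        ,  0.        ,  0.        ,  1.        ]]))
```

View pics/scene0.png

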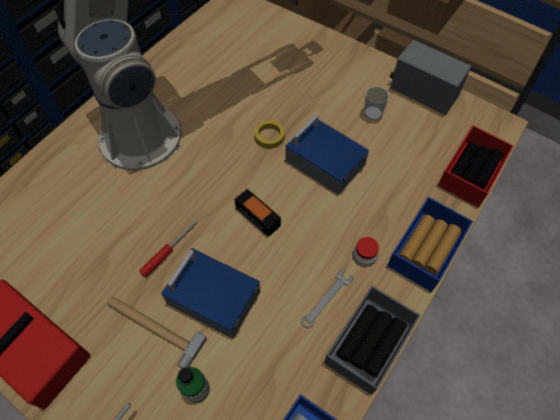

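View pics/side0.png

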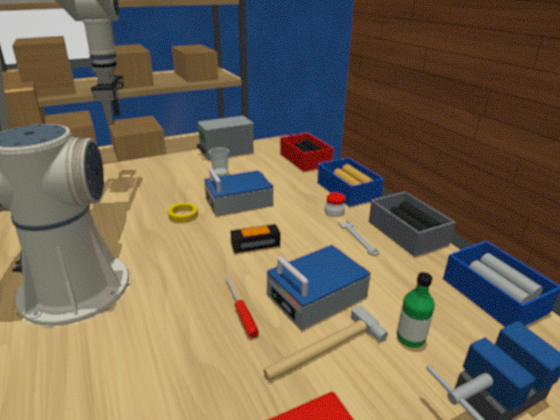

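The scene view shows both docks shut, at about (327,153) and (210,290), and the pack between them at (258,212). The tape is at (269,133) beside the far dock, and the driver, mallet and oil are around the near one. Both handles face the robot. Next I measure.

```bash
cat > m.py <<'E'
from h import *
def rect(P):
    (c,s,a)=cv2.minAreaRect(P[:,:2].astype(np.float32)*1000)
    b=cv2.boxPoints((c,s,a)); e=[b[1]-b[0],b[2]-b[1]]; l=max(e,key=np.linalg.norm)
    return np.round(c,1),np.round(sorted(s),1),round(float(np.degrees(np.arctan2(l[1],l[0]))),1)
E
python3 - <<'E'
from m import *
for n in('scene','side'):
    im=cv2.imread(f'pics/{n}0.png'); d=np.load(f'pics/{n}0.npy'); c=optics.calibration(n)
    cal=(c,np.linalg.inv(np.array(c['extrinsics']))); P=cloud(cal,d)
    b,g,r=[im[...,i].astype(int) for i in range(3)]
    hsv=cv2.cvtColor(im,cv2.COLOR_BGR2HSV)
    blue=(hsv[...,0]>95)&(hsv[...,0]<125)&(hsv[...,1]>120)&(hsv[...,2]>40)
    ok=(d>0)&(P[...,0]>.2)&(P[...,0]<1.0)&(abs(P[...,1])<.6)
    def comps(m,lo,hi,minA):
        m=(m&ok&(P[...,2]>lo)&(P[...,2]<hi)).astype(np.uint8); k,L,S,C=cv2.connectedComponentsWithStats(m)
        for i in range(1,k):
            if S[i,4]>minA: Q=P[L==i]; print(n,np.round(C[i]),S[i,4],*rect(Q),'z',np.round(np.percentile(Q[:,2],[5,50,95])*1000,1))
    print('blue');comps(blue,.064,.078,400)
    print('bar');comps(~blue,.095,.12,25)
    org=(hsv[...,0]<18)&(hsv[...,1]>160)&(hsv[...,2]>90)
    print('orange');comps(org,.035,.06,60)
    print('black');comps((hsv[...,2]<200),.042,.056,100)
E
```

```text
blue
scene [328. 150.] 2453 [507.8 233.2] [138.5 187.8] -3.9 z [68.2 72.  75.7]
scene [432. 242.] 490 [873.9 148.3] [127.2 203.3] 89.9 z [65.8 73.5 77.2]
scene [212. 290.] 4025 [ 503.6 -269.5] [135.  187.4] 7.6 z [68.2 71.7 75.1]
bar
scene [305. 127.] 150 [433.4 238.5] [13.8 98.9] 83.5 z [100.4 110.8 115.5]
scene [180. 268.] 240 [ 428.7 -279.4] [ 15.1 100. ] -81.8 z [102.4 111.1 115. ]
scene [ 24. 320.] 164 [ 219.4 -584.4] [24.4 30.1] 89.2 z [ 97.4 110.  113.8]
scene [192. 383.] 360 [ 610.8 -464.4] [54.1 58.3] 75.9 z [ 98.1 108.1 118.2]
orange
scene [257. 207.] 316 [454.8 -20.4] [37.  72.8] -9.6 z [46.  49.8 53.5]
scene [367. 247.] 341 [748.3  42. ] [53.2 53.6] -54.5 z [52.4 55.8 59.1]
black
scene [489. 142.] 155 [873.5 545.1] [ 10. 121.] 0.3 z [43.1 49.8 55.7]
scene [466. 157.] 148 [838.9 459. ] [ 21.2 119.7] -88.5 z [42.4 44.  47.7]
scene [477. 166.] 545 [891.2 447.5] [ 71.2 149. ] -88.9 z [43.9 51.  55.3]
scene [315. 169.] 189 [502.4 177.3] [ 25.5 189.3] -4.0 z [42.9 49.2 55.5]
scene [462. 187.] 156 [873.5 349.7] [  9.5 127.5] 0.3 z [42.6 48.9 55.1]
scene [257. 209.] 844 [454.1 -2
[... 1817 characters left out ...]
.4] -56.2 z [43.  49.2 55.3]
side [239. 196.] 275 [471.1 192.8] [112.6 229.8] -39.9 z [42.7 48.1 54.9]
side [335. 199.] 114 [749.1  39.3] [52.4 58.4] 18.8 z [43.4 51.8 54.5]
side [411. 215.] 667 [ 889.  -137.8] [ 99.4 169.3] 89.9 z [43.5 50.3 55.3]
side [410. 229.] 378 [ 829.5 -181.2] [109.3 235.6] -56.6 z [42.6 48.7 55. ]
side [254. 233.] 396 [454.8 -22.6] [ 54.6 129.1] -8.7 z [43.1 46.2 48.2]
side [504. 276.] 1322 [ 891.7 -443.6] [ 94.6 182.4] -89.4 z [43.4 50.1 55. ]
side [498. 294.] 589 [ 828.  -478.2] [107.4 234.7] -58.6 z [42.8 49.  55.2]
side [318. 295.] 488 [ 475.1 -317.2] [113.8 231.4] -28.9 z [42.8 47.  55.1]
side [412. 328.] 172 [ 595.1 -476.8] [30.1 61.5] -47.5 z [42.7 48.9 55.2]
```

Depth and both views agree: the far dock is at (507,231) mm with yaw −4.2°, the near dock at (502,−271) with yaw +7.5°, and the pack at (454,−22) with yaw −9°. The sizes and the bar offsets also match. I'll try the far dock first.

```bash
cat > plan.py <<'E'
# deltas from current pose to: grasp point at bar of dock for lid angle a, tool tilt t (deg)
from h import *
DOCK={1:((507,231.5),-4.2),2:((502,-271),7.5)}
def tool(yaw,t):  # jaw x along dock x, tool down, then tilted about dock y
    y=R.from_euler('z',yaw,degrees=True)
    return y*R.from_euler('y',t,degrees=True)*R.from_matrix(np.diag([1.,-1,-1]))
def barpos(k,a):
    (ox,oy),yaw=DOCK[k]; a=np.radians(a); x=95-169*np.cos(a)+43*np.sin(a); z=62.5+169*np.sin(a)+43*np.cos(a)
    return np.r_[[ox,oy]+R.from_euler('z',yaw,degrees=True).as_matrix()[:2,:2]@[x,0],z]/1000
def delta(p,Rt):
    T=T_tool(); print('dpos',np.round(p-T[:3,3],4),'rot',np.round((Rt*R.from_matrix(T[:3,:3]).inv()).as_rotvec(degrees=True),1))
def bar(k,a,t,back=0,lift=0):
    Rt=tool(DOCK[k][1],t); z=Rt.as_matrix()[:,2]
    delta(barpos(k,a)+z*(.019-back)+[0,0,lift],Rt)
E
python3 -c "
from plan import *
bar(1,0,0,lift=.09)"
```

```text
dpos [ 0.2327 -0.3546 -0.0374] rot [  0.   -0.1 -75.5]
```

```bash
python3 -m creep '[{"delta_pos":[0.232,-0.354,-0.02],"rotation":[0,0,-75.5]},{"delta_pos":[0.232,-0.354,-0.02],"rotation":[0,0,-75.5]},{"delta_pos":[0.232,-0.354,-0.02],"rotation":[0,0,-75.5]},{"delta_pos":[0.232,-0.354,-0.02],"rotation":[0,0,-75.5]},{"delta_pos":[0.232,-0.354,-0.02],"rotation":[0,0,-75.5]},{"delta_pos":[0.232,-0.354,-0.02],"rotation":[0,0,-75.5]},{"delta_pos":[0.232,-0.354,-0.02],"rotation":[0,0,-75.5]},{"delta_pos":[0.232,-0.354,-0.02],"rotation":[0,0,-75.5]}]' 0.2
python3 -c "
from plan import *
bar(1,0,0);print(bot.get_state()['joints'])"
```

```text
clock: 0.9
ee_pos: [0.4199, 0.2557, 0.195]
tcp_rot: [-0.0, 1.0, 0.019, -0.001]
contact_force: [1.3, 0.5, -0.7]
finger_gap: 0.599
dpos [ 0.0133 -0.0188 -0.1085] rot [-0.  -0.1 -6.4]
[5.43436950e-01 1.67411698e-01 1.93192613e+00 7.26305994e-04
 1.04321448e+00 5.05058712e-01]
```

```bash
python3 -m creep '[{"delta_pos":[0.013,-0.019,-0.03],"rotation":[0,0,-6.4]},{"delta_pos":[0.013,-0.019,-0.05],"rotation":[0,0,-6.4]},{"delta_pos":[0.013,-0.019,-0.08],"rotation":[0,0,-6.4]},{"delta_pos":[0.013,-0.019,-0.107],"rotation":[0,0,-6.4]},{"delta_pos":[0.013,-0.019,-0.107],"rotation":[0,0,-6.4]},{"delta_pos":[0.013,-0.019,-0.107],"rotation":[0,0,-6.4]}]'
python3 -m creep '[{"delta_pos":[0,0,0],"rotation":[0,0,0]},{"delta_pos":[0,0,0],"rotation":[0,0,0]},{"delta_pos":[0,0,0],"rotation":[0,0,0]},{"delta_pos":[0,0,0],"rotation":[0,0,0]},{"delta_pos":[0,0,0],"rotation":[0,0,0]}]' -1 25
python3 -c "
from plan import *
for a in (0,10,20,30,40,50,62): bar(1,a,a*.65)
print(bot.get_state()['joints'])"
```

```text
clock: 1.5
ee_pos: [0.4327, 0.2366, 0.0881]
tcp_rot: [0.0, 0.999, -0.037, -0.001]
contact_force: [0.7, 1.0, 0.6]
finger_gap: 0.598
clock: 2.0
ee_pos: [0.4329, 0.2367, 0.0884]
tcp_rot: [0.0, 0.999, -0.037, -0.001]
contact_force: [-1.0, 0.1, -0.1]
finger_gap: 0.185
dpos [ 0.0003  0.0002 -0.0019] rot [ 0.  -0.1  0. ]
dpos [ 0.0082 -0.0004  0.0269] rot [0.5 6.4 0. ]
dpos [ 0.0209 -0.0013  0.0538] rot [ 1.  12.9  0. ]
dpos [ 0.038  -0.0026  0.0779] rot [ 1.4 19.3  0. ]
dpos [ 0.059  -0.0041  0.0986] rot [ 1.9 25.8  0. ]
dpos [ 0.0832 -0.0059  0.1152] rot [ 2.4 32.3  0. ]
dpos [ 0.1154 -0.0082  0.129 ] rot [ 3.  40.1  0. ]
[4.96900275e-01 3.20391721e-01 2.01814638e+00 9.12508806e-04
 8.04675485e-01 5.69828208e-01]
```

```bash
python3 -m creep '[{"delta_pos":[0,0,0],"rotation":[0,0,0]},{"delta_pos":[0,0,0],"rotation":[0,0,0]},{"delta_pos":[0.004,0,0.014],"rotation":[0.2,3.2,0]},{"delta_pos":[0.008,0,0.028],"rotation":[0.5,6.4,0]},{"delta_pos":[0.015,-0.001,0.042],"rotation":[0.7,9.7,0]},{"delta_pos":[0.021,-0.001,0.055],"rotation":[1,12.9,0]},{"delta_pos":[0.03,-0.002,0.068],"rotation":[1.2,16.1,0]},{"delta_pos":[0.038,-0.003,0.079],"rotation":[1.4,19.3,0]}]'
python3 -c "
from plan import *
for a in (30,40,50,62): bar(1,a,a*.65)
print(bot.get_state()['joints'])"
```

```text
clock: 2.8
ee_pos: [0.4702, 0.2339, 0.1674]
tcp_rot: [-0.006, 0.985, -0.036, -0.171]
contact_force: [0.5, 3.7, -9.5]
finger_gap: 0.118
dpos [ 0.0007  0.0002 -0.001 ] rot [-0.  -0.2  0. ]
dpos [ 0.0217 -0.0013  0.0196] rot [0.5 6.3 0. ]
dpos [ 0.0459 -0.0031  0.0362] rot [ 1.  12.8  0. ]
dpos [ 0.0781 -0.0055  0.05  ] rot [ 1.5 20.5  0. ]
[0.36156367 0.43283748 1.67711082 0.14603728 1.34808088 0.38016224]
```

```bash
python3 -m creep '[{"delta_pos":[0.011,0,0.01],"rotation":[0.2,3.1,0]},{"delta_pos":[0.022,-0.001,0.02],"rotation":[0.5,6.3,0]},{"delta_pos":[0.034,-0.002,0.029],"rotation":[0.7,9.5,0]},{"delta_pos":[0.046,-0.003,0.037],"rotation":[1,12.8,0]},{"delta_pos":[0.062,-0.004,0.044],"rotation":[1.3,16.5,0]},{"delta_pos":[0.078,-0.005,0.05],"rotation":[1.5,20.5,0]},{"delta_pos":[0.078,-0.005,0.05],"rotation":[1.5,20.5,0]},{"delta_pos":[0.078,-0.005,0.05],"rotation":[1.5,20.5,0]}]'
python3 -c "
from plan import *
bar(1,62,40.3); bar(1,62,40.3,back=.07)
print(bot.get_state()['joints'])"
```

```text
clock: 3.6
ee_pos: [0.5474, 0.2288, 0.2195]
tcp_rot: [-0.013, 0.937, -0.034, -0.346]
contact_force: [-2.6, -2.7, 14.8]
finger_gap: 0.121
dpos [ 0.0009 -0.0003 -0.0021] rot [-0.  -0.3 -0. ]
dpos [ 0.046  -0.0036  0.0513] rot [-0.  -0.3 -0. ]
[0.26310733 0.70692713 1.23409627 0.2264843  1.87267812 0.3280435 ]
```

```bash
python3 -m creep '[{"delta_pos":[0,0,0],"rotation":[0,0,0]},{"delta_pos":[0,0,0],"rotation":[0,0,0]},{"delta_pos":[0.0,0,0],"rotation":[0,0,0]},{"delta_pos":[0.023,-0.002,0.026],"rotation":[0,0,0]},{"delta_pos":[0.045,-0.003,0.05],"rotation":[0,0,0]},{"delta_pos":[0.045,-0.003,0.06],"rotation":[0,0,0]},{"delta_pos":[0.045,-0.003,0.06],"rotation":[0,0,0]},{"delta_pos":[0.045,-0.003,0.06],"rotation":[0,0,0]}]' -0.3
python3 - <<'E'
from h import *
im,d,c=grab('side'); cv2.imwrite('pics/s1.png',im[80:330,120:440].repeat(2,0).repeat(2,1))
E
```

```text
clock: 4.4
ee_pos: [0.5915, 0.2258, 0.2786]
tcp_rot: [-0.012, 0.937, -0.034, -0.347]
contact_force: [-0.6, 0.6, -0.1]
finger_gap: 0.347
```

View pics/s1.png

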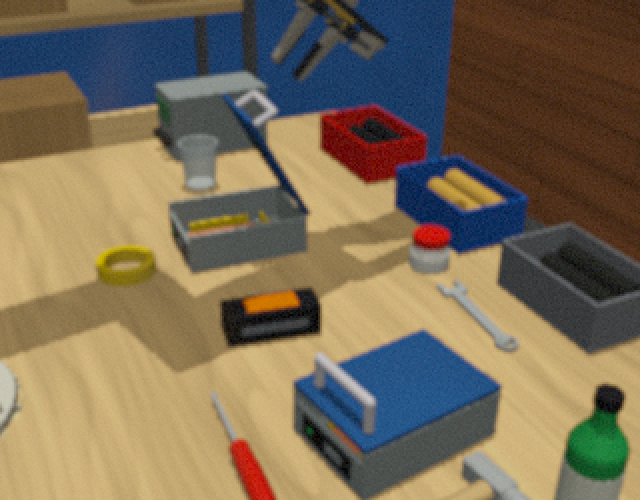

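The far dock's lid stays up by itself at about 60° (lid edge at (235,100) in the crop) and the gripper is clear of it. The yellow rails show inside at (215,222). The near dock is shut at (395,400). Next I go over the pack with the tool vertical.

```bash
cat >> plan.py <<'E'
def toolp(yaw,t=0): # jaw x along object's +y, tool tilted t about object's y
    return R.from_euler('z',yaw,degrees=True)*R.from_euler('y',t,degrees=True)*R.from_matrix(np.diag([1.,-1,-1]))*R.from_euler('z',-90,degrees=True)
E
python3 - <<'E'
from plan import *
delta(np.r_[.43,-.02,.25],toolp(-9)); c=optics.calibration('wrist'); print(np.round(c['hand_eye'],3),c['vertical_fov'])
im,d,c=grab('side'); P=cloud(c,d); m=(P[...,2]>.1)&(P[...,0]>.4)&(P[...,0]<.68)&(P[...,1]>.14)&(P[...,1]<.33)&(d>0)
hsv=cv2.cvtColor(im,cv2.COLOR_BGR2HSV); m&=(hsv[...,1]>110)&(hsv[...,0]>95)&(hsv[...,0]<130)
Q=P[m]; print(len(Q)); x=(Q[:,:2]-[.507,.2315])@[np.cos(np.radians(-4.2)),np.sin(np.radians(-4.2))]
print(np.polyfit(Q[:,2],x,1),Q[:,2].max(), 'lid deg (one face)',np.degrees(np.arctan(-1/np.polyfit(Q[:,2],x,1)[0])))
E
```

```text
dpos [-0.1613 -0.2458 -0.0284] rot [ 27.7 -34.8  81.3]
[[ 1.     0.     0.001 -0.   ]
 [-0.001  0.967  0.256 -0.073]
 [-0.001 -0.256  0.967 -0.17 ]
 [ 0.     0.     0.     1.   ]] 65.3150449885171
255
[ 0.25789755 -0.01243343] 0.5805217833506631 lid deg (one face) -75.53867559819561
```

```bash
python3 -m creep '[{"delta_pos":[0,-0.01,0.04],"rotation":[3,-4,9]},{"delta_pos":[-0.02,-0.06,0.05],"rotation":[6,-8,18]},{"delta_pos":[-0.05,-0.11,0.05],"rotation":[9,-12,27]},{"delta_pos":[-0.08,-0.15,0.03],"rotation":[12,-15,35]},{"delta_pos":[-0.11,-0.19,0],"rotation":[15,-19,44]},{"delta_pos":[-0.14,-0.22,-0.01],"rotation":[18,-23,53]},{"delta_pos":[-0.161,-0.246,-0.02],"rotation":[21,-27,62]},{"delta_pos":[-0.161,-0.246,-0.028],"rotation":[24,-30.5,71]}]' 
python3 - <<'E'
from plan import *
delta(np.r_[.43,-.02,.25],toolp(-9)); print(bot.get_state()['joints'])
E
```

```text
clock: 5.3
ee_pos: [0.425, -0.0226, 0.2486]
tcp_rot: [-0.003, 0.861, 0.499, -0.099]
contact_force: [-0.3, -0.0, 0.3]
finger_gap: 0.349
dpos [0.005  0.0026 0.0014] rot [ 7.2 -8.9 20.8]
[ 0.01964309  0.10847479  1.88892302 -0.09316779  1.32179501 -0.998769  ]
```

```bash
python3 -m creep '[{"delta_pos":[0.005,0.003,0.001],"rotation":[2.4,-3,7]},{"delta_pos":[0.005,0.003,0.001],"rotation":[4.8,-6,14]},{"delta_pos":[0.005,0.003,0.001],"rotation":[7.2,-8.9,20.8]},{"delta_pos":[0.005,0.003,0.001],"rotation":[7.2,-8.9,20.8]},{"delta_pos":[0.005,0.003,0.001],"rotation":[7.2,-8.9,20.8]}]' 0.5
python3 - <<'E'
from m import *
im,d,c=grab('wrist'); cv2.imwrite('pics/w1.png',im); P=cloud(c,d)
m=((P[...,2]>.042)&(P[...,2]<.056)&(d>0)&(abs(P[...,0]-.454)<.1)&(abs(P[...,1]+.022)<.07)).astype(np.uint8)
k,L,S,C=cv2.connectedComponentsWithStats(m); i=1+S[1:,4].argmax(); print(S[i],*rect(P[L==i]),np.median(P[L==i][:,2]))
u=cv2.minAreaRect(np.argwhere(L==i)[:,::-1].astype(np.float32)); cn=onplane(c,cv2.boxPoints(u),.048); print(rect(cn))
# lid angle via side
im,d,c=grab('side'); P=cloud(c,d); hsv=cv2.cvtColor(im,cv2.COLOR_BGR2HSV)
yw=np.radians(-4.2); q=P[...,:2]-[.507,.2315]; x=q@[np.cos(yw),np.sin(yw)]; y=q@[-np.sin(yw),np.cos(yw)]; z=P[...,2]
m=(d>0)&(z>.09)&(z<.26)&(abs(y)<.06)&(x>-.02)&(x<.12)&(hsv[...,1]>100)
p=np.polyfit(z[m],x[m],1); print('lid',m.sum(),p,np.degrees(np.arctan(-1/p[0])),'x at hinge',np.polyval(p,.0625),z[m].max())
E
```

```text
clock: 5.8
ee_pos: [0.4292, -0.0198, 0.2494]
tcp_rot: [-0.0, 0.762, 0.648, -0.001]
contact_force: [-0.0, 0.4, 0.9]
finger_gap: 0.739
[ 262  160   44  105 4406] [455.7 -19.7] [ 49.6 127.2] -10.1 0.048253098738015004
(array([455.4, -18.8]), array([ 52.6, 126.1]), -9.3)
lid 30 [-0.55243804  0.12832967] 61.0820693573189 x at hinge 0.0938022963470414 0.1633547275644841
```

View pics/w1.png

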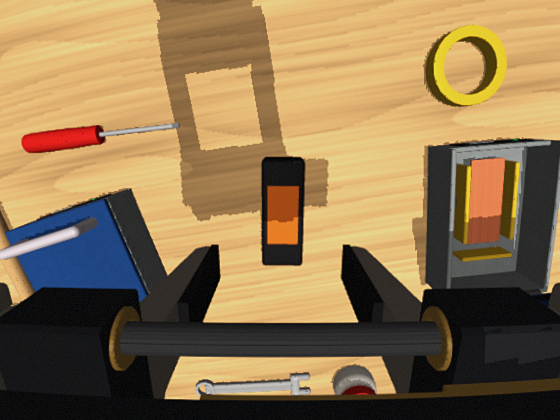

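The wrist view shows the pack at (282,210), the open cradle with its copper plate at (487,200) between yellow rails, and the lid still up. I measure the cradle in the same picture and plan the grasp.

```bash
cat > crad.py <<'E'
from m import *
def cradle(im,c):
    hsv=cv2.cvtColor(im,cv2.COLOR_BGR2HSV).astype(int)
    X=onplane(c,np.array([[u,v] for v in range(420) for u in range(560)]),.034).reshape(420,560,3)
    q=X[...,:2]-[.507,.2315]; yw=np.radians(-4.2); x=q@[np.cos(yw),np.sin(yw)]; y=q@[-np.sin(yw),np.cos(yw)]
    m=(hsv[...,0]>18)&(hsv[...,0]<35)&(hsv[...,1]>150)&(abs(x+.02)<.085)&(abs(y)<.055)
    k,L,S,C=cv2.connectedComponentsWithStats(m.astype(np.uint8))
    for i in range(1,k):
        if S[i,4]>40: print('yellow',np.round(C[i]),S[i,4],'x',np.round(np.percentile(x[L==i],[1,50,99])*1000,1),'y',np.round(np.percentile(y[L==i],[1,50,99])*1000,1))
    X=onplane(c,np.array([[u,v] for v in range(420) for u in range(560)]),.022).reshape(420,560,3)
    m=(hsv[...,0]<15)&(hsv[...,1]>90)&(abs(x+.02)<.085)&(abs(y)<.055)
    k,L,S,C=cv2.connectedComponentsWithStats(m.astype(np.uint8)); i=1+S[1:,4].argmax(); print('copper',C[i],S[i,4],rect(X[L==i]))
    a=np.radians(-4.2); print('cradle expected',np.r_[507,231.5]-20.5*np.r_[np.cos(a),np.sin(a)])
E
python3 - <<'E'
from crad import *; from plan import *
c=optics.calibration('wrist'); im=cv2.imread('pics/w1.png'); cradle(im,(c,T_tool()@np.array(c['hand_eye'])))
Rt=toolp(-9.5,-15); a=np.radians(-9.5); p=np.r_[.455-.025*np.cos(a),-.0205-.025*np.sin(a),.02]
delta(p,Rt); delta(p+[-.02,0,.06],Rt)
E
```

```text
yellow [509. 199.] 1047 x [-70.1 -24.6  25.4] y [19.8 29.  38. ]
yellow [462. 202.] 1067 x [-70.7 -24.9  26.3] y [-41.7 -32.6 -23.8]
yellow [482. 254.] 559 x [38.4 46.1 53.6] y [-38.8  -2.   36.5]
copper [485.65007321 199.61163982] 2732 (array([487.5, 238.3]), array([ 45.2, 111. ]), -2.9)
cradle expected [486.55505322 233.00138304]
dpos [ 0.0004  0.0031 -0.2294] rot [ -2.4 -14.9  -0.3]
dpos [-0.0196  0.0031 -0.1694] rot [ -2.4 -14.9  -0.3]
```

```bash
python3 -m creep '[{"delta_pos":[-0.02,0.003,-0.05],"rotation":[-1.2,-7.5,0]},{"delta_pos":[-0.02,0.003,-0.1],"rotation":[-2.4,-14.9,-0.3]},{"delta_pos":[-0.018,0.003,-0.15],"rotation":[-2.4,-14.9,-0.3]},{"delta_pos":[-0.012,0.003,-0.19],"rotation":[-2.4,-14.9,-0.3]},{"delta_pos":[0,0.003,-0.215],"rotation":[-2.4,-14.9,-0.3]},{"delta_pos":[0,0.003,-0.229],"rotation":[-2.4,-14.9,-0.3]},{"delta_pos":[0,0.003,-0.229],"rotation":[-2.4,-14.9,-0.3]}]'
python3 -m creep '[{"delta_pos":[0,0,0],"rotation":[0,0,0]},{"delta_pos":[0,0,0],"rotation":[0,0,0]},{"delta_pos":[0,0,0],"rotation":[0,0,0]},{"delta_pos":[0,0,0],"rotation":[0,0,0]},{"delta_pos":[0,0,0],"rotation":[0,0,0]}]' -1 45
python3 - <<'E'
from plan import *
s=bot.get_state(); print(s['contact_force'],s['wrist_torque'])
E
```

```text
clock: 6.6
ee_pos: [0.4285, -0.016, 0.0176]
tcp_rot: [0.097, 0.757, 0.641, 0.082]
contact_force: [0.3, -0.8, -0.5]
finger_gap: 0.747
clock: 7.1
ee_pos: [0.429, -0.016, 0.0185]
tcp_rot: [0.098, 0.757, 0.641, 0.083]
contact_force: [-4.0, 0.9, 9.7]
finger_gap: 0.54
[-3.97424268  0.90086932  9.67091649] [0.38771841 0.22111743 0.08438929]
```

```bash
cat >> plan.py <<'E'
def place(dx,h,dy=0,yaw=-4.2,c=(486.6,233.5),off=-26.5,zb=.0185):
    r=R.from_euler('z',yaw,degrees=True).as_matrix()[:2,:2]
    delta(np.r_[(np.array(c)+r@[off+dx,dy])/1000,zb+h/1000],toolp(yaw,-15))
E
python3 -m creep '[{"delta_pos":[0,0,0.02],"rotation":[0,0,0]},{"delta_pos":[0,0,0.05],"rotation":[0,0,0]},{"delta_pos":[0,0,0.08],"rotation":[0,0,0]},{"delta_pos":[0,0,0.1],"rotation":[0,0,0]},{"delta_pos":[0,0,0.1],"rotation":[0,0,0]}]'
python3 -c "
from plan import *
place(-50,85)
print(bot.get_state()['joints'])"
```

```text
clock: 7.6
ee_pos: [0.4304, -0.016, 0.1209]
tcp_rot: [0.099, 0.757, 0.64, 0.085]
contact_force: [0.8, 0.4, -5.5]
finger_gap: 0.543
dpos [-0.0201  0.2551 -0.0174] rot [-0.1  0.   5.3]
[-0.00730424  0.05832873  2.30513549 -0.08057824  0.52034216 -1.34703317]
```

```bash
python3 -m creep '[{"delta_pos":[-0.02,0.04,0],"rotation":[0,0,1]},{"delta_pos":[-0.02,0.08,0],"rotation":[0,0,2]},{"delta_pos":[-0.02,0.12,0],"rotation":[0,0,3]},{"delta_pos":[-0.02,0.16,0],"rotation":[0,0,4]},{"delta_pos":[-0.02,0.2,0],"rotation":[0,0,5.3]},{"delta_pos":[-0.02,0.235,0],"rotation":[0,0,5.3]},{"delta_pos":[-0.02,0.255,0],"rotation":[0,0,5.3]},{"delta_pos":[-0.02,0.255,0],"rotation":[0,0,5.3]}]'
python3 - <<'E'
from crad import *; from plan import *
place(-50,85); place(0,60)
im,d,c=grab('wrist'); cv2.imwrite('pics/w2.png',im); np.save('pics/w2.npy',d); cradle(im,c)
P=cloud(c,d); zt=bot.get_state()['ee_pos'][2]
m=((abs(P[...,2]-(zt-.0185+.048))<.006)&(d>0)&(np.hypot(P[...,0]-.44,P[...,1]-.237)<.09)).astype(np.uint8)
k,L,S,C=cv2.connectedComponentsWithStats(m); i=1+S[1:,4].argmax(); print(S[i],rect(P[L==i]),np.median(P[L==i][:,2]))
im,d,c=grab('scene'); cv2.imwrite('pics/sc2.png',im[90:230,250:430].repeat(4,0).repeat(4,1))
E
```

```text
clock: 8.4
ee_pos: [0.4098, 0.2412, 0.1195]
tcp_rot: [0.095, 0.726, 0.676, 0.089]
contact_force: [0.7, -0.2, -5.4]
finger_gap: 0.54
dpos [ 0.0005 -0.0021 -0.016 ] rot [-0.1 -0.  -0.1]
dpos [ 0.0503 -0.0058 -0.041 ] rot [-0.1 -0.  -0.1]
copper [280.70769231 297.47521368] 1170 (array([542.7, 232.8]), array([52.5, 78.4]), 85.9)
cradle expected [486.55505322 233.00138304]
[  189   224   183    99 11176] (array([400.5, 242.8]), array([58.6, 80.4]), 85.3) 0.14913773758099402
```

View pics/w2.png

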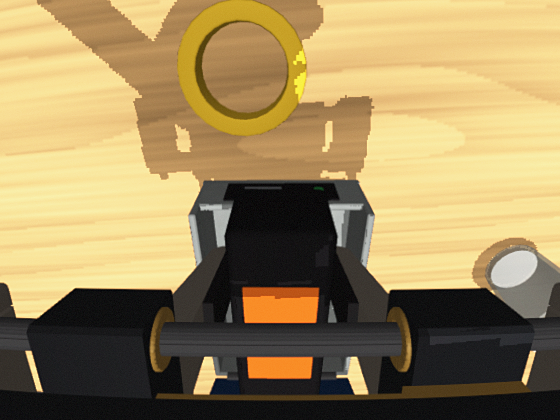

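The wrist view shows the held pack (front top edge at columns 228–337, row 232) nearly centred between the dock's side walls (columns 190 and 374). The rails are hidden, so I check the centring numerically with wall tops against pack sides in this same picture.

```bash
python3 - <<'E'
from m import *
im=cv2.imread('pics/w2.png'); d=np.load('pics/w2.npy'); c=optics.calibration('wrist'); cal=(c,T_tool()@np.array(c['hand_eye'])); P=cloud(cal,d)
yw=np.radians(-4.2); q=P[...,:2]-[.4866,.2335]; x=(q@[np.cos(yw),np.sin(yw)])*1000; y=(q@[-np.sin(yw),np.cos(yw)])*1000; z=P[...,2]*1000
for v in (215,225,235,245,255,265):
    r=z[v]; w=(abs(r-62)<4)&(d[v]>0); f=(r>125)&(r<160)&(d[v]>0)
    yl=y[v][w&(y[v]>30)]; yr=y[v][w&(y[v]<-30)]
    pk=y[v][f]; 
    print(v,'wallL',yl[[0,-1]] if len(yl) else None,'wallR',yr[[0,-1]] if len(yr) else None,'pack',(pk[0],pk[-1],np.median(x[v][f])) if len(pk) else None, np.flatnonzero(f)[[0,-1]] if f.any() else None)
# front wall top (z 46): extents
m=(abs(z-46)<3)&(x<-50)&(x>-80)&(abs(y)<80)&(d>0); print('front',m.sum(),np.percentile(x[m],[2,50,98]),np.percentile(y[m],[1,99]))
m=(abs(z-62)<3)&(x<-40)&(x>-90)&(abs(y)<90)&(d>0); print('side tops',m.sum(),np.percentile(x[m],[1,50]),np.percentile(y[m],[1,99]), np.median(y[m&(y>0)]),np.median(y[m&(y<0)]))
m=(z>142)&(z<156)&(d>0)&(abs(y)<35)&(x<-60)&(x>-150); print('pack top',np.percentile(x[m],[.5,1,2]),np.median(z[m]))
E
```

```text
215 wallL [62.62240812 68.1249904 ] wallR [-66.32927506 -61.00678945] pack (np.float64(-23.3917117347543), np.float64(25.368127688395724), np.float64(-115.46323909094238)) [230 332]
225 wallL [62.51466583 67.72962365] wallR [-66.68495266 -60.92393124] pack (np.float64(-24.053136291259737), np.float64(24.339791340320946), np.float64(-115.5032156289877)) [227 334]
235 wallL [62.74548215 67.82742124] wallR [-66.25526193 -61.13432159] pack (np.float64(-24.31992628329022), np.float64(25.001251603650243), np.float64(-113.57365775778845)) [224 337]
245 wallL [63.02201091 67.58326167] wallR [-65.7936052 -60.7966494] pack (np.float64(-24.417457726408113), np.float64(25.07483959065649), np.float64(-109.01347538768977)) [225 336]
255 wallL [62.935976   67.66194759] wallR [-66.75081307 -60.7572    ] pack (np.float64(-37.63034749564647), np.float64(37.997908612745924), np.float64(-103.44710024433026)) [206 354]
265 wallL [66.16127614 67.94351326] wallR [-65.89679586 -65.89679586] pack (np.float64(-38.90607240927601), np.float64(39.33607966296033), np.float64(-97.65214209590587)) [197 363]
front 638 [-75.58441508 -73.0094537  -53.23071459] [-64.76415137  65.86570509]
side tops 673 [-75.05260643 -59.04351388] [-66.57258056  68.27874386] 65.05995230565335 -63.384991128241616
pack top [-115.88070641 -115.72515762 -115.52473481] 148.92327193665207
```

```bash
python3 -m creep '[{"delta_pos":[0.015,-0.001,-0.018],"rotation":[0,0,0]},{"delta_pos":[0.03,-0.002,-0.034],"rotation":[0,0,0]},{"delta_pos":[0.042,-0.0027,-0.043],"rotation":[0,0,0]},{"delta_pos":[0.05,-0.0033,-0.047],"rotation":[0,0,0]},{"delta_pos":[0.05,-0.0033,-0.052],"rotation":[0,0,0]},{"delta_pos":[0.05,-0.0033,-0.058],"rotation":[0,0,0]},{"delta_pos":[0.05,-0.0033,-0.06],"rotation":[0,0,0]},{"delta_pos":[0.05,-0.0033,-0.06],"rotation":[0,0,0]}]'
python3 - <<'E'
from m import *
im,d,c=grab('wrist'); cv2.imwrite('pics/w3.png',im); P=cloud(c,d)
yw=np.radians(-4.2); q=P[...,:2]-[.4866,.2335]; x=(q@[np.cos(yw),np.sin(yw)])*1000; y=(q@[-np.sin(yw),np.cos(yw)])*1000; z=P[...,2]*1000
m=(abs(z-90)<8)&(d>0)&(abs(y)<20)&(x<-30)&(x>-62); print('top slope',np.polyfit(x[m],z[m],1),m.sum())
m=(z>80)&(z<96)&(d>0)&(abs(y)<32)&(x<-45)&(x>-62); print('pack y',np.percentile(y[m],[1,99]))
m=(z>55)&(z<96)&(d>0)&(abs(y)<20)&(x<-50)&(x>-80); print('front x',np.percentile(x[m],[1,5,20]))
m=(abs(z-62)<3)&(x<-40)&(x>-90)&(abs(y)<90)&(d>0); print('side tops',m.sum(),np.percentile(x[m],[1]),np.median(y[m&(y>0)]),np.median(y[m&(y<0)]))
E
```

```text
clock: 9.3
ee_pos: [0.4584, 0.235, 0.0591]
tcp_rot: [0.095, 0.726, 0.675, 0.088]
contact_force: [-0.3, 0.5, -5.4]
finger_gap: 0.54
top slope [1.67681600e-02 8.96176245e+01] 4944
pack y [-30.37877429  30.3493436 ]
front x [-66.61065608 -66.351547   -66.01165018]
side tops 2044 [-74.17482854] 66.74436776639068 -58.95907203341136
```

View pics/w3.png

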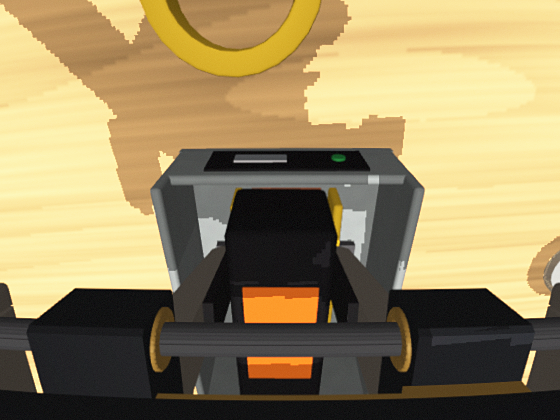

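The pack is level above the cradle, centred at column 282.5, with the dock walls at columns 153 and 423 (middle 288). It may sit a few mm to one side, so I check row by row before lowering.

```bash
python3 - <<'E'
from m import *
im,d,c=grab('wrist'); P=cloud(c,d)
yw=np.radians(-4.2); q=P[...,:2]-[.4866,.2335]; x=(q@[np.cos(yw),np.sin(yw)])*1000; y=(q@[-np.sin(yw),np.cos(yw)])*1000; z=P[...,2]*1000
for v in range(190,285,10):
    g=d[v]>0; o=[]
    for s in (1,-1):
        w=g&(abs(z[v]-62)<3)&(s*y[v]>45)&(s*y[v]<80); o.append(np.round([np.min(s*y[v][w]),np.max(s*y[v][w]),np.median(x[v][w])],1) if w.any() else None)
    f=g&(z[v]>75)&(z[v]<96)&(abs(y[v])<28); o.append(np.round([y[v][f].min(),y[v][f].max(),np.median(x[v][f])],1) if f.any() else None)
    print(v,*o)
hsv=cv2.cvtColor(im,cv2.COLOR_BGR2HSV).astype(int); X=onplane(c,np.array([[u,v] for v in range(420) for u in range(560)]),.034).reshape(420,560,3)
q=X[...,:2]-[.4866,.2335]; x=(q@[np.cos(yw),np.sin(yw)])*1000; y=(q@[-np.sin(yw),np.cos(yw)])*1000
Y=(hsv[...,0]>18)&(hsv[...,0]<35)&(hsv[...,1]>120)&(abs(y)<50)&(abs(x)<75)
for v in range(190,270,8):
    u=np.flatnonzero(Y[v]); print(v,u[[0,-1]] if len(u) else None,np.round(y[v][u[[0,-1]]],1) if len(u) else None,np.round(x[v][280]))
E
```

```text
190 [ 65.7  71.5 -72.9] [ 58.1  63.1 -72.6] None
200 [ 66.3  71.4 -67.5] [ 58.4  63.1 -67.4] None
210 [ 65.7  70.7 -61.8] [ 57.8  63.1 -61.6] None
220 [ 65.5  71.5 -55.7] [ 57.7  63.5 -55.4] [-22.6  24.3 -65.8]
230 [ 65.6  70.6 -49.8] [ 57.5  63.  -49.6] [-23.2  25.5 -65.2]
240 [ 65.6  70.8 -43.9] [ 57.8  63.  -43.2] [-23.8  25.8 -61.9]
250 [ 66.2  70.8 -37.1] [ 57.3  63.3 -36.7] [-23.6  26.  -56.5]
260 [ 65.8  70.6 -30.2] [ 57.9  63.2 -30. ] [-27.9  27.7 -51. ]
270 [ 66.   71.4 -23.2] [ 57.5  62.7 -22.9] [-27.9  27.7 -45.6]
280 [ 65.7  70.8 -16. ] [ 57.4  62.7 -15.6] [-24.2  25.5 -39.5]
190 [235 336] [-25.5  32.9] -59.0
198 [232 338] [-27.6  34.6] -54.0
206 [230 342] [-29.2  37.4] -49.0
214 [331 340] [31.3 36.7] -44.0
222 [333 340] [33.  37.2] -38.0
230 [228 339] [-31.7  37.2] -32.0
238 [337 338] [36.4 37.1] -26.0
246 [336 338] [36.4 37.6] -20.0
254 None None -14.0
262 None None -7.0
```

```bash
python3 -m creep '[{"delta_pos":[0.0018,0.0027,0],"rotation":[0,0,0]},{"delta_pos":[0.0018,0.0027,0],"rotation":[0,0,0]},{"delta_pos":[0.0018,0.0027,-0.004],"rotation":[0,0,0]},{"delta_pos":[0.0018,0.0027,-0.008],"rotation":[0,0,0]},{"delta_pos":[0.0018,0.0027,-0.012],"rotation":[0,0,0]},{"delta_pos":[0.0018,0.0027,-0.016],"rotation":[0,0,0]},{"delta_pos":[0.0018,0.0027,-0.016],"rotation":[0,0,0]}]'
python3 - <<'E'
from m import *
im,d,c=grab('wrist'); P=cloud(c,d); s=bot.get_state(); print(s['ee_pos'],s['contact_force'])
yw=np.radians(-4.2); q=P[...,:2]-[.4866,.2335]; x=(q@[np.cos(yw),np.sin(yw)])*1000; y=(q@[-np.sin(yw),np.cos(yw)])*1000; z=P[...,2]*1000
for v in (215,225,235,245):
    g=d[v]>0; o=[]
    for s in (1,-1):
        w=g&(abs(z[v]-62)<3)&(s*y[v]>45)&(s*y[v]<80); o.append(np.round([np.min(s*y[v][w]),np.max(s*y[v][w]),np.median(x[v][w])],1) if w.any() else None)
    f=g&(z[v]>66)&(z[v]<80)&(abs(y[v])<32); o.append(np.round([y[v][f].min(),y[v][f].max(),np.median(x[v][f]),np.median(z[v][f])],1) if f.any() else None)
    print(v,*o)
E
```

```text
clock: 10.1
ee_pos: [0.4602, 0.2377, 0.0427]
tcp_rot: [0.095, 0.726, 0.676, 0.087]
contact_force: [0.8, -0.4, -5.3]
finger_gap: 0.541
[0.46037562 0.2378046  0.04301883] [ 0.76558477 -0.40228553 -6.02889853]
215 [ 65.4  71.7 -66.9] [ 58.1  62.8 -66.7] None
225 [ 65.7  70.9 -61.8] [ 58.   62.5 -61.4] [-18.8  25.2 -64.5  66.5]
235 [ 65.6  71.1 -56.2] [ 58.1  63.6 -55.8] [-21.4  28.  -62.5  71.4]
245 [ 66.3  71.  -50.5] [ 57.4  63.3 -50.3] [-21.4  28.2 -57.8  72.2]
```

```bash
python3 -m creep '[{"delta_pos":[0,0,-0.001],"rotation":[0,0,0]},{"delta_pos":[0,0,-0.002],"rotation":[0,0,0]},{"delta_pos":[0,0,-0.002],"rotation":[0,0,0]}]'
```

```text
clock: 10.45
ee_pos: [0.4604, 0.2378, 0.041]
tcp_rot: [0.095, 0.726, 0.675, 0.088]
contact_force: [-0.2, 0.1, -5.1]
finger_gap: 0.543
```

```bash
python3 -m creep '[{"delta_pos":[0,0,-0.0006],"rotation":[0,0,0]},{"delta_pos":[0,0,-0.001],"rotation":[0,0,0]},{"delta_pos":[0,0,-0.001],"rotation":[0,0,0]}]'
```

```text
clock: 10.75
ee_pos: [0.4605, 0.2378, 0.0404]
tcp_rot: [0.095, 0.726, 0.675, 0.088]
contact_force: [-3.7, -0.7, 4.2]
finger_gap: 0.543
```

```bash
python3 -m creep '[{"delta_pos":[0,0,0.0003],"rotation":[0,0,0]},{"delta_pos":[0,0,0.0003],"rotation":[0,0,0]},{"delta_pos":[0,0,0.0003],"rotation":[0,0,0]},{"delta_pos":[0,0,0.0003],"rotation":[0,0,0]}]' 0.4
python3 -m creep '[{"delta_pos":[-0.005,0,0.02],"rotation":[0,0,0]},{"delta_pos":[-0.01,0.001,0.04],"rotation":[0,0,0]},{"delta_pos":[-0.022,0.002,0.08],"rotation":[0,0,0]},{"delta_pos":[-0.035,0.003,0.12],"rotation":[0,0,0]},{"delta_pos":[-0.06,0.004,0.16],"rotation":[0,0,0]},{"delta_pos":[-0.06,0.004,0.16],"rotation":[0,0,0]},{"delta_pos":[-0.06,0.004,0.16],"rotation":[0,0,0]}]'
python3 - <<'E'
from crad import *
im,d,c=grab('wrist'); cv2.imwrite('pics/w4.png',im); P=cloud(c,d)
yw=np.radians(-4.2); q=P[...,:2]-[.4866,.2335]; x=(q@[np.cos(yw),np.sin(yw)])*1000; y=(q@[-np.sin(yw),np.cos(yw)])*1000; z=P[...,2]*1000
m=(abs(z-70)<6)&(d>0)&(abs(y)<32)&(abs(x)<72); print('pack top z/x/y',np.percentile(z[m],[10,50,90]),np.percentile(x[m],[1,99]),np.percentile(y[m],[1,99]),'slope',np.polyfit(x[m],z[m],1)[0])
E
```

```text
clock: 11.15
ee_pos: [0.4607, 0.238, 0.0408]
tcp_rot: [0.095, 0.726, 0.675, 0.088]
contact_force: [0.6, -1.4, 0.2]
finger_gap: 0.699
clock: 11.85
ee_pos: [0.401, 0.2426, 0.2018]
tcp_rot: [0.095, 0.726, 0.676, 0.089]
contact_force: [-0.2, -0.2, -0.5]
finger_gap: 0.704
pack top z/x/y [68.77251131 70.13078533 71.10495348] [-64.07680825  61.47783974] [-20.69170126  28.00584869] slope 0.00745152951332586
```

View pics/w4.png

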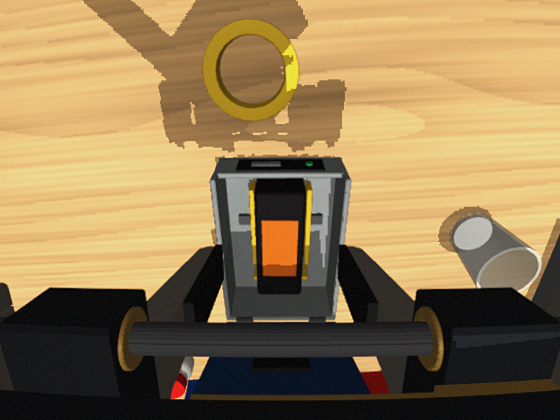

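The pack lies flat between the rails with its top at 70.1 mm, so the plate has not been pushed (orange label at (280,248)). The lid is still up. I go back to the bar from above.

```bash
sed -i 's/(507,231.5),-4.2/(507,233.5),-4.2/' plan.py; python3 -c "
from plan import *
delta(np.r_[.6,.23,.37],tool(-4.2,40)); bar(1,61,40,back=.07); bar(1,61,40)
T=T_tool(); a=R.from_matrix(T[:3,:3]); b=tool(-4.2,0); delta(np.r_[.53,.23,.38],b)"
```

```text
dpos [ 0.1992 -0.0121  0.1694] rot [-17.   44.2 -90.8]
dpos [ 0.1895 -0.0147  0.0696] rot [-17.   44.2 -90.8]
dpos [ 0.1446 -0.0114  0.016 ] rot [-17.   44.2 -90.8]
dpos [ 0.1292 -0.0121  0.1794] rot [ 12.6  10.8 -89.5]
```

```bash
python3 -m creep '[{"delta_pos":[0,0,0.05],"rotation":[0,0,0]},{"delta_pos":[0,0,0.1],"rotation":[-1.3,3.5,-7.1]},{"delta_pos":[0.02,0,0.15],"rotation":[-2.7,6.9,-14.2]},{"delta_pos":[0.04,0,0.18],"rotation":[-4,10.4,-21.3]},{"delta_pos":[0.06,0,0.18],"rotation":[-5.3,13.8,-28.4]},{"delta_pos":[0.09,0,0.18],"rotation":[-6.6,17.3,-35.5]},{"delta_pos":[0.12,0,0.18],"rotation":[-8,20.7,-42.6]},{"delta_pos":[0.15,0,0.18],"rotation":[-9.3,24.2,-49.7]}]' -0.1
python3 -c "
from plan import *
delta(np.r_[.6,.23,.37],tool(-4.2,40)); bar(1,61,40,back=.07)"
```

```text
clock: 12.7
ee_pos: [0.5525, 0.2418, 0.3778]
tcp_rot: [0.04, 0.933, 0.318, -0.165]
contact_force: [1.0, 0.9, 1.0]
finger_gap: 0.448
dpos [ 0.0475 -0.0118 -0.0078] rot [ -7.6  19.7 -40.8]
dpos [ 0.0377 -0.0144 -0.1075] rot [ -7.6  19.7 -40.8]
```

```bash
python3 -m creep '[{"delta_pos":[0.015,-0.003,0],"rotation":[-1.3,3.5,-7.1]},{"delta_pos":[0.03,-0.006,0],"rotation":[-2.6,6.8,-14.2]},{"delta_pos":[0.048,-0.012,0],"rotation":[-4,10.3,-21.3]},{"delta_pos":[0.048,-0.012,0],"rotation":[-5.3,13.8,-28.4]},{"delta_pos":[0.048,-0.012,0],"rotation":[-6.6,17.2,-35.5]},{"delta_pos":[0.048,-0.012,-0.01],"rotation":[-7.6,19.7,-40.8]},{"delta_pos":[0.045,-0.014,-0.05],"rotation":[-7.6,19.7,-40.8]},{"delta_pos":[0.045,-0.014,-0.05],"rotation":[-7.6,19.7,-40.8]}]'
python3 - <<'E'
from plan import *
bar(1,61,40,back=.07); bar(1,61,40)
im,d,c=grab('side'); cv2.imwrite('pics/s5.png',im[70:250,150:390].repeat(3,0).repeat(3,1))
E
```

```text
clock: 13.5
ee_pos: [0.5965, 0.2262, 0.3198]
tcp_rot: [-0.011, 0.937, -0.036, -0.347]
contact_force: [0.3, -0.0, -0.8]
finger_gap: 0.447
dpos [-0.0063  0.0012 -0.0496] rot [ 0.2 -0.7  0.2]
dpos [-0.0512  0.0045 -0.1032] rot [ 0.2 -0.7  0.2]
```

View pics/s5.png

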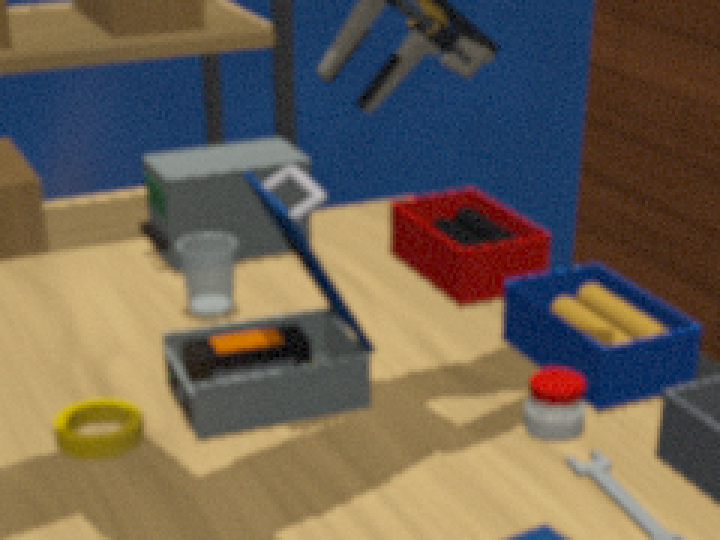

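The lid is still up with the pack lying under it (crop (250,345)), and the gripper is clear beyond the bar. I grip the bar again.

```bash
python3 -m creep '[{"delta_pos":[-0.006,0.001,-0.04],"rotation":[0,0,0]},{"delta_pos":[-0.006,0.001,-0.05],"rotation":[0,0,0]},{"delta_pos":[-0.02,0.002,-0.066],"rotation":[0,0,0]},{"delta_pos":[-0.035,0.003,-0.084],"rotation":[0,0,0]},{"delta_pos":[-0.05,0.004,-0.102],"rotation":[0,0,0]},{"delta_pos":[-0.05,0.004,-0.102],"rotation":[0,0,0]},{"delta_pos":[-0.05,0.004,-0.102],"rotation":[0,0,0]}]'
python3 -m creep '[{"delta_pos":[0,0,0],"rotation":[0,0,0]},{"delta_pos":[0,0,0],"rotation":[0,0,0]},{"delta_pos":[0,0,0],"rotation":[0,0,0]},{"delta_pos":[0,0,0],"rotation":[0,0,0]},{"delta_pos":[0,0,0],"rotation":[0,0,0]}]' -1 25
python3 -c "
from plan import *
for a in (61,55,50,45,40,35,30,25,20): bar(1,a,a*.65)"
```

```text
clock: 14.25
ee_pos: [0.5476, 0.2313, 0.2229]
tcp_rot: [-0.012, 0.938, -0.035, -0.345]
contact_force: [1.0, -0.9, -0.0]
finger_gap: 0.45
clock: 14.75
ee_pos: [0.5484, 0.2312, 0.2219]
tcp_rot: [-0.012, 0.938, -0.036, -0.345]
contact_force: [3.3, 1.4, -7.7]
finger_gap: 0.121
dpos [-0.003  -0.0005 -0.0054] rot [ 0.1 -0.7  0.1]
dpos [-0.0193  0.0007 -0.0117] rot [-0.2 -4.6  0.1]
dpos [-0.0323  0.0016 -0.0183] rot [-0.5 -7.8  0.1]
dpos [-0.0448  0.0026 -0.0261] rot [ -0.7 -11.1   0.1]
dpos [-0.0565  0.0034 -0.0349] rot [ -0.9 -14.3   0.1]
dpos [-0.0675  0.0042 -0.0447] rot [ -1.2 -17.6   0.1]
dpos [-0.0775  0.005  -0.0556] rot [ -1.4 -20.8   0.1]
dpos [-0.0866  0.0056 -0.0672] rot [ -1.7 -24.    0.1]
dpos [-0.0947  0.0062 -0.0797] rot [ -1.9 -27.3   0.1]
```

```bash
python3 -m creep '[{"delta_pos":[-0.017,0.001,-0.008],"rotation":[-0.2,-4.6,0.1]},{"delta_pos":[-0.03,0.002,-0.014],"rotation":[-0.5,-7.8,0.1]},{"delta_pos":[-0.043,0.003,-0.022],"rotation":[-0.7,-11.1,0.1]},{"delta_pos":[-0.055,0.004,-0.031],"rotation":[-0.9,-14.3,0.1]},{"delta_pos":[-0.066,0.004,-0.041],"rotation":[-1.2,-17.6,0.1]},{"delta_pos":[-0.076,0.005,-0.052],"rotation":[-1.4,-20.8,0.1]},{"delta_pos":[-0.085,0.006,-0.064],"rotation":[-1.7,-24,0.1]},{"delta_pos":[-0.094,0.006,-0.076],"rotation":[-1.9,-27.3,0.1]}]'
python3 -c "
from plan import *
for a in (20,16,12,8,5,0): bar(1,a,a*.65)"
```

```text
clock: 15.55
ee_pos: [0.4542, 0.2376, 0.1465]
tcp_rot: [-0.005, 0.993, -0.037, -0.112]
contact_force: [4.7, 2.5, -0.2]
finger_gap: 0.126
dpos [-0.0004 -0.0002 -0.0043] rot [-0.1  0.2  0. ]
dpos [-0.0061  0.0002 -0.0148] rot [-0.3 -2.4  0. ]
dpos [-0.011   0.0005 -0.0257] rot [-0.5 -5.   0. ]
dpos [-0.0151  0.0008 -0.0369] rot [-0.6 -7.6  0. ]
dpos [-0.0177  0.001  -0.0454] rot [-0.8 -9.5  0. ]
dpos [-0.021   0.0013 -0.06  ] rot [ -1.  -12.8   0. ]
```

```bash
python3 -m creep '[{"delta_pos":[-0.003,0,-0.006],"rotation":[-0.2,-1.2,0]},{"delta_pos":[-0.006,0,-0.011],"rotation":[-0.3,-2.4,0]},{"delta_pos":[-0.009,0,-0.016],"rotation":[-0.4,-3.7,0]},{"delta_pos":[-0.011,0,-0.022],"rotation":[-0.5,-5,0]},{"delta_pos":[-0.013,0.001,-0.027],"rotation":[-0.6,-6.3,0]},{"delta_pos":[-0.015,0.001,-0.033],"rotation":[-0.6,-7.6,0]},{"delta_pos":[-0.015,0.001,-0.033],"rotation":[-0.6,-7.6,0]}]' -1 55
python3 -c "
from plan import *
for a in (8,6,5,0): bar(1,a,a*.65)"
```

```text
clock: 16.25
ee_pos: [0.439, 0.2388, 0.1138]
tcp_rot: [-0.002, 0.998, -0.037, -0.045]
contact_force: [1.4, -0.5, -2.1]
finger_gap: 0.111
dpos [ 0.0001 -0.0003 -0.0041] rot [-0.1  0.1 -0. ]
dpos [-0.0017 -0.0001 -0.0098] rot [-0.2 -1.2 -0. ]
dpos [-0.0025 -0.0001 -0.0127] rot [-0.2 -1.9 -0. ]
dpos [-0.0058  0.0002 -0.0273] rot [-0.4 -5.1 -0. ]
```

```bash
python3 -m creep '[{"delta_pos":[-0.001,0,-0.004],"rotation":[-0.1,-0.8,0]},{"delta_pos":[-0.002,0,-0.008],"rotation":[-0.1,-1.6,0]},{"delta_pos":[-0.003,0,-0.012],"rotation":[-0.2,-2.4,0]},{"delta_pos":[-0.004,0,-0.015],"rotation":[-0.3,-3.2,0]},{"delta_pos":[-0.005,0,-0.018],"rotation":[-0.3,-4,0]},{"delta_pos":[-0.005,0,-0.021],"rotation":[-0.4,-4.6,0]},{"delta_pos":[-0.006,0,-0.023],"rotation":[-0.4,-5.1,0]},{"delta_pos":[-0.006,0,-0.023],"rotation":[-0.4,-5.1,0]}]'
python3 -c "
from plan import *
print(bot.get_state()['contact_force']);bar(1,0,0)"
```

```text
clock: 17.05
ee_pos: [0.4334, 0.2392, 0.0922]
tcp_rot: [-0.001, 0.999, -0.037, 0.0]
contact_force: [-2.0, -1.4, 14.0]
finger_gap: 0.113
[-2.00287828 -1.39153283 13.95886774]
dpos [-0.0002 -0.0003 -0.0057] rot [-0.1  0.  -0. ]
```

```bash
python3 -m creep '[{"delta_pos":[0,0,-0.002],"rotation":[0,0,0]},{"delta_pos":[0,0,-0.004],"rotation":[0,0,0]},{"delta_pos":[0,0,-0.004],"rotation":[0,0,0]}]'
python3 - <<'E'
from m import *
for n in('scene','side'):
    im,d,c=grab(n); P=cloud(c,d); hsv=cv2.cvtColor(im,cv2.COLOR_BGR2HSV)
    yw=np.radians(-4.2); q=P[...,:2]-[.507,.2315]; x=(q@[np.cos(yw),np.sin(yw)])*1000; y=(q@[-np.sin(yw),np.cos(yw)])*1000
    m=(d>0)&(abs(x)<88)&(abs(y)<60)&(P[...,2]<.095)&(P[...,2]>.05)&(hsv[...,0]>95)&(hsv[...,0]<125)&(hsv[...,1]>120)
    f=np.polyfit(x[m],P[...,2][m]*1000,1); print(n,m.sum(),f,'lid deg',-np.degrees(np.arctan(f[0])))
E
```

```text
clock: 17.35
ee_pos: [0.4335, 0.2394, 0.0917]
tcp_rot: [-0.001, 0.999, -0.037, -0.0]
contact_force: [-12.5, -7.9, 47.6]
finger_gap: 0.117
scene 2052 [-8.02299179e-04  7.21436478e+01] lid deg 0.045968347023915536
side 784 [-2.60166256e-04  6.89909714e+01] lid deg 0.014906428111694996
```

The lid measures 0.0° in both views, and the force jumped to 48 N against the hard stop, so it is shut. I release and back off.

```bash
python3 -m creep '[{"delta_pos":[0,0,0.0],"rotation":[0,0,0]},{"delta_pos":[0,0,0.0],"rotation":[0,0,0]},{"delta_pos":[0,0,0.0],"rotation":[0,0,0]},{"delta_pos":[0,0,0],"rotation":[0,0,0]},{"delta_pos":[0,0,0.03],"rotation":[0,0,0]},{"delta_pos":[0,0,0.07],"rotation":[0,0,0]},{"delta_pos":[0,0,0.11],"rotation":[0,0,0]},{"delta_pos":[-0.03,0,0.15],"rotation":[0,0,0]}]' 0.2
python3 -m creep '[{"delta_pos":[-0.04,0.04,0.05],"rotation":[0,0,0]},{"delta_pos":[-0.06,0.08,0.07],"rotation":[0,0,0]},{"delta_pos":[-0.06,0.12,0.07],"rotation":[0,0,0]},{"delta_pos":[-0.06,0.12,0.07],"rotation":[0,0,0]}]'
python3 - <<'E'
from m import *
for n in('scene','side'):
    im,d,c=grab(n); P=cloud(c,d); hsv=cv2.cvtColor(im,cv2.COLOR_BGR2HSV); cv2.imwrite(f'pics/{n}_end.png',im)
    for o,a in(((.507,.2315),-4.2),((.502,-.271),7.5)):
        yw=np.radians(a); q=P[...,:2]-o; x=(q@[np.cos(yw),np.sin(yw)])*1000; y=(q@[-np.sin(yw),np.cos(yw)])*1000
        m=(d>0)&(abs(x)<88)&(abs(y)<60)&(P[...,2]<.095)&(P[...,2]>.05)&(hsv[...,0]>95)&(hsv[...,0]<125)&(hsv[...,1]>120)
        f=np.polyfit(x[m],P[...,2][m]*1000,1); print(n,m.sum(),f.round(4),'lid deg',-np.degrees(np.arctan(f[0])))
E
```

```text
clock: 18.25
ee_pos: [0.4052, 0.2396, 0.2431]
tcp_rot: [-0.001, 0.999, -0.037, 0.0]
contact_force: [1.2, 1.0, 1.4]
finger_gap: 0.598
clock: 18.65
ee_pos: [0.3445, 0.3637, 0.3146]
tcp_rot: [-0.003, 0.999, -0.036, 0.001]
contact_force: [0.6, 0.0, 0.4]
finger_gap: 0.598
scene 2090 [-1.60000e-03  7.21763e+01] lid deg 0.09042294006212713
scene 3434 [-5.00000e-04  7.16461e+01] lid deg 0.027200470686120137
side 805 [-1.10000e-03  6.89023e+01] lid deg 0.06559983457232195
side 2315 [-2.30000e-03  7.03851e+01] lid deg 0.1342603268461923
```

View pics/scene_end.png

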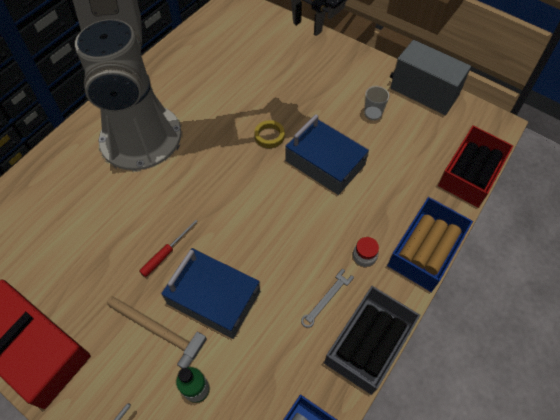

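The final scene shows both lids shut, at (327,153) and (210,290). The other items are where they were: tape (269,133), cup (375,103), grease (367,250), spanner, driver, mallet and oil. The gripper is clear at (320,12).

```bash
python3 -c "
from station import workorder
print(workorder.job_done())"
```

```text
the job is handed in; nothing more can be done
None
```

The battery pack is in the far dock (on the robot's left) and that lid is shut. I handed the job in at about 18.7 s, with the gripper clear of everything.

- **Finding the dock:** I lifted the far dock's lid to about 61° and let go, and it stayed up by itself. That settled the choice, so I never opened or touched the near dock.
- **Placing the pack:** I set it between the rails with under 10 N of contact and let go. Its top measured 70.1 mm, so the contact plate had not been pushed down.
- **Shutting the lid:** I brought the lid down by its bar. Contact force rose to about 14 N, then 48 N at the end stop, which is within the 120 N wrist limit.
- **Last checks:** Both lids measure 0.0–0.1° in both fixed cameras, and the other items look unmoved. I could not see the contact plate directly; that the pack is home follows from the lid being fully shut on it.
- **Disagreement:** The wrist and fixed cameras disagreed by about 2–4 mm sideways on the dock. I corrected the pack's position by 3 mm before lowering it, using the wrist view of pack and dock together.

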